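Mark the hanger plate's screw hole with the automatic centre punch

ROBOT

A 7-joint arm with a two-finger parallel gripper is mounted at the origin on the work surface. World frame = base frame: x ahead of the robot, y to its left, z up, the work surface at z = 0. Lengths are in m, angles in rad, forces in N, time in s.
With the tool pointing down it reaches from about 0.35 to 0.9 m from the base axis. Payload 7.2 kg.
Tool frame: the origin (TCP) lies between the finger pads; the fingertips stand 19 mm ahead of it and the grasp point (between the pads) is the TCP (manip.tip_reach is the distance from the TCP to the fingertips, in m); z points along the fingers, y is the line along which they close (so a half turn about z gives the same grasp; the last joint's range is limited). The gripper opens to 85 mm and grips with 20 to 120 N. Pads are 22 mm wide; open, the fingers measure 114 mm over their backs; the gripper's body (76 mm by 85 mm) begins 54 mm behind the grasp point. The pads swing forward as they close: fully open they stand 13 mm farther back than shut.
Start: joints at [-1.253, 0.411, -0.013, 1.596, 0.006, 1.134, -0.082], TCP at [0.235, 0.579, 0.25] pointing down, gripper open.
Joint ranges: [-2.95, 2.95], [-0.29, 1.99], [-1.47, 1.44], [0.14, 2.54], [-1.03, 4.17], [0.13, 1.85], [-2.86, 2.86]. Speed limits (rad/s): [2.39, 2.39, 3.01, 3.01, 3.14, 3.14, 3.14].

INTERFACE

Orientations are given as a unit quaternion [w, x, y, z].
In Python, from workcell import telemetry, imaging, workorder, manip gives the robot as it stands.
- The arm moves only by the shell command python3 -m creep 'ROWS' [FORCE]. ROWS is JSON, a list of rows, each a list of 7 numbers: the shift along the tool's x, y, z scaled (see below), then the turn, a rotation vector about the tool's x, y, z scaled (see below), then the closure, from 0 (fully open) to 1 (shut). A call has exactly 8 rows; each row shifts and turns the commanded pose from where the row before left it, along the tool's axes as they then stand; what a row does not reach is not made up. The controller multiplies each number of a shift by 50 mm and each number of a turn by 0.12 rad. A row lasts 1/10 s, in which the tool goes at most 50 mm and 8.59 degrees, less where a joint would pass 70% of its speed; a pose out of reach is approached as far as the arm can. A call with a number of a shift or a turn outside -1 to 1 is refused whole. A call with a gripper value outside its range is refused whole. The fingers move at their own pace and stop on an object; FORCE is the grip in N (left out, the last holds). Time passes only in rows, so rows that do not move let the fingers close, or fill a call up. It gives the time, the measured TCP pose, the force, the opening and the grip force at its end, in the units of the state.
- telemetry.read_state(): the state, without advancing time (a new reading comes with each control period).
- imaging.snapshot(name): name is "side" or "top" or "wrist"; returns a dict with "pixels" (420x560x3 uint8, red, green, blue), "fx", "fy", "cx", "cy" (pixels), "rvec" (rotation vector, rad) and "tvec" (3), from world to camera coordinates, as OpenCV has them; the wrist camera has in their place "mount" (4x4, takes a point from camera to tool coordinates, whose origin is the TCP and whose axes are the flange's). Camera axes: x right, y down, z forward; pixel columns grow to the right and rows downward; lengths in m; the calibration is good to about 2 mm. A picture is of the moment at which its call begins: read the wrist's pose just before it. There is no depth.
- workorder.close_job(): hands the job in; it is judged then, once.
The state is a dict: "time_s": time; "joint_pos": joint angles; "joint_vel": joint speeds; "effort": joint torques, N m; "tool_pos": TCP position; "ee_rot": TCP orientation; "ft_force": force on the tool from outside, world axes, zero at the start; "ft_torque": the same for the moment, N m; "grip_width": finger opening in m; "grip_force": force on a finger pad.
Only numpy, scipy, OpenCV 4.12 (cv2) and the standard library are available. Lean on these libraries where they do the work, as an engineer would, in place of code of your own. Each camera call takes 0.05 s, during which the arm holds its last target. There are 200 camera calls.

TASK

Take the automatic centre punch from the tool rack, set its point through the open screw hole of the brass hanger plate on the wood beneath, and press straight down, feeling the force, until its spring snaps, without then bearing down hard on its end stop. Then stand the punch back in its own rack hole, seated on its collar, and let go; do not shift the panel and leave the other things alone.

Things in the scene. Friction and masses are not known exactly. Their poses are not given: they have to be found in the camera images.
- punch_grip (a point): Automatic centre punch, 0.16 kg, standing point-down in the rack's end hole. This point is on its axis, mid-way up its dark steel barrel (16 mm across, 56 mm long); grip it here from above. z points up along the punch. Above the barrel is a blue cap 19 mm across, its top 38 mm above this point. A collar 24 mm across, its underside 34 mm below this point, rests on the rack.
- punch_seat (a point): On the punch's axis at its collar's underside (collar 4 mm thick), 34 mm below punch_grip; z up along the punch. Below it a steel nose, 12 mm across and 20 mm long, and out of the nose the slim point, a pin 4 mm across. The pin has been set to stand out anywhere from 16 to 36 mm; this is not measured and the rack hides it: find it by feel.
- plunger (a joint): How far the pin is pushed in against the hidden spring, m: 0 fully out, 0.0092 at its hard stop. Pushing takes 2 N at first and rises to about 11 N at 3 mm; then the spring snaps and the force falls to about 6 N at 7 mm, 4 N at 8 mm; at the hard stop it climbs (over 16 N would harm the work). Past 5.5 mm it has snapped. It springs out again when lifted.
- panel: Carved teak panel lying loose on the table, back up: 170 mm (x) by about 165 mm (y, with its scalloped edge), 28 mm thick, 0.6 to 1 kg. On the middle of its back a brass hanger plate, 100 (x) x 36 (y) x 4 mm, with two round holes 30 mm either side of its centre along x. Origin under the panel's centre, x along the plate.
- open_hole (a point): Centre of the plate's open screw hole (10 mm across, empty, wood showing in it), at the plate's top face, 32 mm above the panel's underside; the wood is 4 mm below this point. It is the hole to mark. z up.
- screwed_hole (a point): Centre of the plate's other hole, at the plate's top face; a steel screw already sits in it, its head 4 mm proud.
- rack: Tool rack, a light wooden block fixed to the table, 60 (x) x 170 (y) x 60 mm high, with three upright holes through it 55 mm apart along y; origin under its centre.
- rack_slot (a point): Mouth centre, at the rack's top, of the end hole in which the punch stands and to which it must return: 17 mm across, 60 mm deep, at the rack's -y end, 55 mm from the middle hole. Gripping across the rack's x clears the neighbouring gouge.
- gouge_a: Gouge standing in the rack's middle hole: dark wood handle 78 mm tall above the rack, 25 mm across; origin on its axis at the rack's top. Leave it.
- gouge_b: Gouge standing in the rack's other end hole: red handle 78 mm tall above the rack, 25 mm across; origin on its axis at the rack's top. Leave it.
- rule: Aluminium rule 150 x 25 x 4 mm lying flat, long side along its x; origin under its centre. Leave it.
- screw_jar: Amber jar with a brass lid, 52 mm across, 60 mm tall; origin under its centre. Leave it.
- stone: Grey sharpening stone in a dark wooden tray, 50 x 140 x 32 mm; origin under its centre. Leave it.
- hammer_tool: Hammer lying on the table, about 300 mm long along its x. Leave it.
- offcut: Light wooden offcut 110 x 70 x 30 mm; origin under its centre. Leave it.
- brush: Brush lying on the table along its x. Leave it.
Mind the look-alikes: they are no part of the job. What is shaped like the rack but purple is not meant.

How it is judged:
On the way, in this order (a step that is already met when the one before it is completed fails the run):
1. the punch is lifted clear of its rack hole (z of punch_seat in the frame of rack_slot above 0.03 m), for 0.1 s.
2. the punch's spring snaps (plunger past 5.5 mm) with the punch upright within 7 degrees, its axis within 4 mm of the open hole's centre, bearing on the panel (value of joint plunger above 0.0055 m and contact force between punch and panel above 1 N and angle between punch_seat's own z axis and vertical below 0.122 rad and x of open_hole in the frame of punch_seat between -0.004 and 0.004 m and y of open_hole in the frame of punch_seat between -0.004 and 0.004 m), for 0.02 s.
At the end, for the whole second after the job is handed in: The punch stands at rest in its own rack hole, its collar on the rack (axis within 6 mm of the hole's centre, height within 4 mm, upright within 7 degrees), its pin sprung out again (under 2 mm), let go; the panel lies within 10 mm of where it was (horizontal distance between punch_seat and rack_slot below 0.006 m and z of punch_seat in the frame of rack_slot between -0.004 and 0.004 m and angle between punch_seat's own z axis and vertical below 0.12 rad and value of joint plunger below 0.002 m and distance of panel from where it was at the start of the episode below 0.01 m and contact force between the fingers and punch below 0.1 N and velocity of joint plunger below 0.01 m/s); the robot touches nothing.
It fails at once if the punch presses the panel with more than 16 N (contact force between punch and panel above 16 N).
It fails at once if the punch snaps anywhere but in the open hole (value of joint plunger above 0.0055 m and not (x of open_hole in the frame of punch_seat between -0.004 and 0.004 m and y of open_hole in the frame of punch_seat between -0.004 and 0.004 m)).
It fails at once if the panel is shifted by more than 10 mm (distance of panel from where it was at the start of the episode above 0.01 m).
It fails at once if the robot itself presses on the panel (contact force between the arm and panel above 3 N).
It fails at once if a bystander is moved by more than 25 mm (distance of any of gouge_a, gouge_b, rule, screw_jar, stone, hammer_tool, offcut, brush from where it was at the start of the episode above 0.025 m).
It also fails if it takes over 64 s, if anything falls off the work surface, if the arm or the gripper's body presses on something with over 40 N, if the wrist force passes 120 N, or if a joint passes its speed limit or range.

## Working session

There is one attempt and no reset: what is moved stays moved. The work goes in short steps, Python scripts to look and compute and a shell command to move; the robot and the scene stay as the last step left them, time stands still between calls to the robot, and variables do not carry over. Pictures are saved under pics/ and viewed, at most 13 in all, crops included, and the job is handed in when it is done.

```bash
ls; mkdir -p pics; python3 - <<'E'
from workcell import telemetry, imaging, manip
import cv2,numpy as np
s=telemetry.read_state();print(s)
for n in("side","top"):
    d=imaging.snapshot(n);cv2.imwrite(f"pics/{n}0.png",d["pixels"][:,:,::-1]);print(n,{k:v for k,v in d.items() if k!="pixels"})
d=imaging.snapshot("wrist");cv2.imwrite(f"pics/wrist0.png",d["pixels"][:,:,::-1]);print({k:v for k,v in d.items() if k!="pixels"})
a,b=cv2.imread("pics/side0.png"),cv2.imread("pics/top0.png")
E
```

```text
pics
{'time_s': 0.0, 'joint_pos': array([-1.25321014,  0.41190508, -0.01274485,  1.59704006,  0.00559225,
        1.13427857, -0.08222814]), 'joint_vel': array([ 0.00016127, -0.00105057, -0.00063818, -0.00018522, -0.00216824,
       -0.00052024,  0.00186329]), 'effort': array([ 5.16656855e-04, -6.00616121e+01,  6.82699587e-01, -2.99419731e+01,
        1.39384589e-02,  1.03660420e-02, -7.27248789e-06]), 'tool_pos': array([0.23502366, 0.57863389, 0.24945126]), 'ee_rot': array([-1.07099849e-04,  1.91687643e-01,  9.81455659e-01, -7.90592395e-04]), 'ft_force': array([-0.03789767,  0.52876579, -0.4681254 ]), 'ft_torque': array([-0.02962112, -0.00830608,  0.01641195]), 'grip_force': 0.0, 'grip_width': 0.0855145091175251}
side {'fx': 389.3902372527863, 'fy': 389.3902372527863, 'cx': 275.1667989139231, 'cy': 206.8571907737011, 'rvec': array([ 0.30836237, -2.68715171,  1.3722081 ]), 'tvec': array([0.52117326, 0.13735638, 1.01642015])}
top {'fx': 520.601073613241, 'fy': 520.601073613241, 'cx': 285.1978353032085, 'cy': 214.04389171622907, 'rvec': array([ 2.09372927, -2.13211107,  0.20683428]), 'tvec': array([0.00247747, 0.55857837, 1.48336405])}
{'fx': 352.582453639757, 'fy': 352.582453639757, 'cx': 285.3099720742621, 'cy': 206.33327340714405, 'mount': array([[-1.13903839e-04, -9.49381235e-01, -3.14126182e-01,
         7.99691991e-02],
       [ 9.99999968e-01, -3.72648165e-05, -2.49980173e-04,
        -7.87155116e-04],
       [ 2.25620631e-04, -3.14126201e-01,  9.49381209e-01,
        -1.23208783e-01],
       [ 0.00000000e+00,  0.00000000e+00,  0.00000000e+00,
         1.00000000e+00]])}
```

View pics/top0.png

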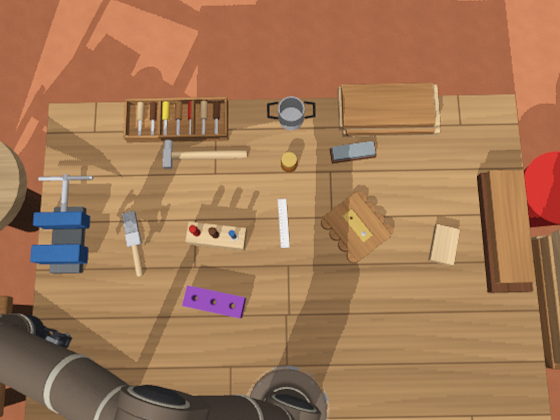

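View pics/side0.png

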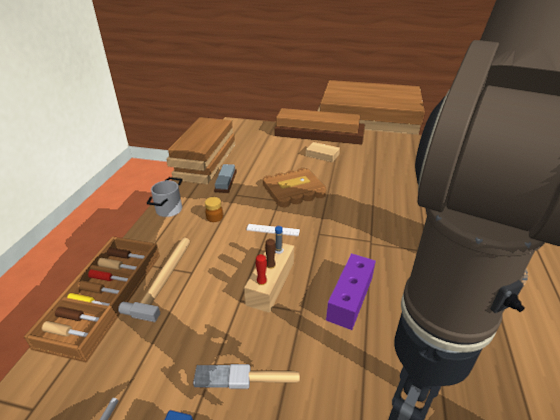

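The top view shows these candidates on the light rack: red (194,230), dark (213,232) and blue (233,235). The purple block at (214,302) is the decoy. The blue cap is the punch, at (279,231) in the side view. The panel is at (358,228) in the top view. Next I'll make one close crop of the rack and plate.

```bash
cat > h.py <<'E'
import numpy as np,cv2
from scipy.spatial.transform import Rotation as R
from workcell import telemetry, imaging
def cam(n):
    """picture + world->camera (Rm,t) + K"""
    s=telemetry.read_state(); d=imaging.snapshot(n)
    K=np.array([[d["fx"],0,d["cx"]],[0,d["fy"],d["cy"]],[0,0,1.]])
    if n=="wrist":
        T=np.eye(4);T[:3,:3]=R.from_quat(s["ee_rot"],scalar_first=True).as_matrix();T[:3,3]=s["tool_pos"]
        W=np.linalg.inv(T@d["mount"]);Rm,t=W[:3,:3],W[:3,3]
    else: Rm,t=R.from_rotvec(d["rvec"]).as_matrix(),d["tvec"]
    return d["pixels"][:,:,::-1].copy(),K@np.c_[Rm,t]
def tri(P1,a,P2,b):
    X=cv2.triangulatePoints(P1,P2,np.array(a,float),np.array(b,float));return (X[:3]/X[3]).ravel()
def onz(P,p,z):
    A=np.c_[P[:,0],P[:,1],-np.array([p[0],p[1],1.])]
    return np.linalg.solve(A,-(P[:,2]*z+P[:,3]))[:2]
def proj(P,X):
    q=P@np.r_[X,1];return q[:2]/q[2]
def totool(v):
    return R.from_quat(telemetry.read_state()["ee_rot"],scalar_first=True).inv().apply(v)
E
python3 - <<'E'
from h import *
a,Pt=cam("top");b,Ps=cam("side")
def c(im,x,y,w,h,f):return cv2.resize(im[y:y+h,x:x+w],(w*f,h*f),interpolation=cv2.INTER_CUBIC)
t=np.vstack([np.hstack([c(a,182,215,70,40,5),c(a,318,190,80,80,5)[:200]]),np.hstack([c(b,240,220,70,40,5),c(a,318,190,80,80,5)[200:]])])
t2=np.hstack([np.vstack([c(a,182,210,70,50,5),c(b,245,215,70,50,5)]),np.vstack([c(a,318,190,78,78,5)[:390],c(b,255,165,78,22,5)])])
cv2.imwrite("pics/crop.png",t2);print(t2.shape)
def blob(im,m):
    n,l,s,ce=cv2.connectedComponentsWithStats(m.astype(np.uint8));i=1+np.argmax(s[1:,4]);return s[i],ce[i]
for im,box in((a,(222,225,25,20)),(b,(268,220,25,35))):
    x,y,w,h=box;z=im[y:y+h,x:x+w].astype(int)
    s,ce=blob(im,(z[:,:,0]>z[:,:,2]+30));print(s[:5],ce+[x,y])
E
```

```text
(500, 740, 3)
[ 7  5  6  7 34] [231.5 233. ]
[ 7  6  8  8 52] [278.36538462 229.44230769]
```

View pics/crop.png

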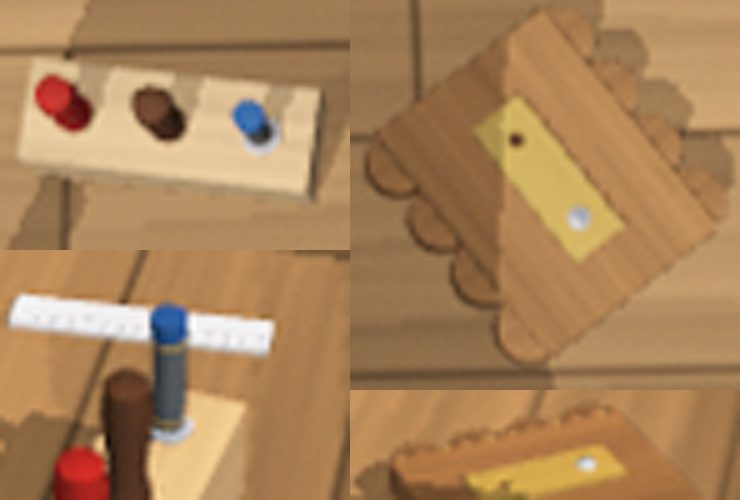

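The crop confirms the choice: blue cap, dark barrel and bright collar. The open hole is dark, at top (351.2,218). The silver screw is at (363.8,233.6).

```bash
python3 - <<'E'
from h import *
_,Pt=cam("top");_,Ps=cam("side")
cap=tri(Pt,(231.5,233),Ps,(278.4,229.4)); print("cap",cap)
hole=onz(Pt,(351.2,218),.032);print("hole",hole,"screw",onz(Pt,(363.8,233.6),.036))
print("hole2v",tri(Pt,(351.2,218),Ps,(255+(505-350)/5,165+(487-390)/5)), "proj",proj(Ps,[*hole,.032]))
red=onz(Pt,(194.4,229.4),.138);blue=onz(Pt,(231.8,233.6),.132)
d=red-blue;print("rack y dir",d,np.degrees(np.arctan2(d[1],d[0])),"len",np.linalg.norm(d))
s=telemetry.read_state();M=R.from_quat(s["ee_rot"],scalar_first=True).as_matrix();print(M.round(3))
E
```

```text
cap [0.49314215 0.14352909 0.12528768]
hole [ 0.54763835 -0.2051755 ] screw [ 0.4989594 -0.2400547]
hole2v [ 0.54825716 -0.20590443  0.02637209] proj [285.91221745 183.01771268]
rack y dir [0.01278988 0.10359181] 82.96163998615735 len 0.10437836914872406
[[-0.927  0.376 -0.   ]
 [ 0.376  0.927 -0.   ]
 [-0.    -0.    -1.   ]]
```

```bash
python3 -m creep '[[-0.67,-0.51,0,0,0,0,0],[-0.67,-0.51,0,0,0,0,0],[-0.67,-0.51,0,0,0,0,0],[-0.67,-0.51,0,0,0,0,0],[-0.67,-0.51,0,0,0,0,0],[-0.67,-0.51,0,0,0,0,0],[-0.67,-0.51,0,0,0,0,0],[-0.67,-0.51,0,0,0,0,0]]' 80
python3 -m creep '[[-0.67,-0.51,0,0,0,0,0],[-0.67,-0.51,0,0,0,0,0],[-0.67,-0.51,0,0,0,0,0],[-0.67,-0.51,0,0,0,0,0],[0,0,0,0,0,1,0],[0,0,0,0,0,1,0],[0,0,0,0,0,1,0],[0,0,0,0,0,1,0]]'
python3 -m creep '[[0,0,0,0,0,1,0],[0,0,0,0,0,1,0],[0,0,0,0,0,1,0],[0,0,0,0,0,1,0],[0,0,0,0,0,1,0],[0,0,0,0,0,1,0],[0,0,0,0,0,0.9,0],[0,0,0,0,0,0,0]]'
python3 - <<'E'
from h import *
a,P=cam("wrist");cv2.imwrite("pics/w1.png",a);np.save("w1.npy",P)
s=telemetry.read_state();print(R.from_quat(s["ee_rot"],scalar_first=True).as_matrix().round(3),s["joint_pos"])
E
```

```text
time_s: 1.15
tool_pos: [0.4074, 0.2876, 0.2506]
ee_rot: [0.0, 0.192, 0.981, 0.0]
ft_force: [0.4, 0.5, 1.2]
grip_width: 0.0857
grip_force: 0.0
time_s: 1.95
tool_pos: [0.4926, 0.1441, 0.2504]
ee_rot: [0.0, 0.422, 0.907, 0.0]
ft_force: [-0.3, -0.6, 0.2]
grip_width: 0.0852
grip_force: 0.0
time_s: 2.75
tool_pos: [0.4924, 0.1443, 0.2503]
ee_rot: [-0.0, 0.75, 0.662, 0.0]
ft_force: [-0.4, 0.0, 0.4]
grip_width: 0.0852
grip_force: 0.0
[[ 0.12   0.993  0.   ]
 [ 0.993 -0.12   0.   ]
 [ 0.     0.    -1.   ]] [-0.74315767  0.22450259  0.43252158  1.8871593  -0.10766192  1.05240882
 -0.38716743]
```

View pics/w1.png

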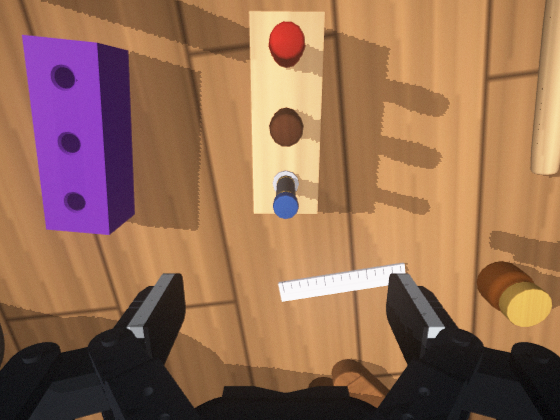

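The wrist view shows the blue cap at (286,205), the collar at (286,181) and the rack square to the tool. The gap between gouge and punch is clear.

```bash
python3 - <<'E'
from h import *
a=cv2.imread("pics/w1.png").astype(int);P=np.load("w1.npy")
def cen(m,x,y,w,h):
    n,l,s,ce=cv2.connectedComponentsWithStats(m[y:y+h,x:x+w].astype(np.uint8));i=1+np.argmax(s[1:,4]);return ce[i]+[x,y],s[i]
c,s=cen((a[:,:,0]>a[:,:,2]+40),265,185,45,40);print("cap",c,s)
print("cap@.136",onz(P,c,.136),"collar@.064",onz(P,(286,181.5),.064))
_,Pt=cam("top");print("tri",tri(P,c,Pt,(231.5,233)))
r=onz(P,(287.5,40),.138);k=onz(P,c,.136);print("axis dir red-cap",r-k,np.degrees(np.arctan2(*(r-k)[::-1])))
sp=telemetry.read_state()["tool_pos"];print("totool",totool(np.r_[k,.098]-sp)/.05)
E
```

```text
cap [284.91416309 206.03862661] [  8   9  25  25 466]
cap@.136 [0.49279466 0.14563811] collar@.064 [0.49366361 0.14512558]
tri [0.49252727 0.14317727 0.12854981]
axis dir red-cap [0.01490147 0.10604673] 82.0012830712757
totool [0.02439047 0.00305035 3.04695746]
```

```bash
python3 -m creep '[[0.02,0.01,0.5,0,0,0,0],[0,0,0.5,0,0,0,0],[0,0,0.5,0,0,0,0],[0,0,0.5,0,0,0,0],[0,0,0.5,0,0,0,0],[0,0,0.35,0,0,0,0],[0,0,0.2,0,0,0,0],[0,0,0,0,0,0,0]]'
python3 -m creep '[[0,0,0,0,0,0,0.6],[0,0,0,0,0,0,0.8],[0,0,0,0,0,0,1],[0,0,0,0,0,0,1],[0,0,0,0,0,0,1],[0,0,0,0,0,0,1],[0,0,0,0,0,0,1],[0,0,0,0,0,0,1]]' 80
```

```text
time_s: 3.65
tool_pos: [0.4925, 0.145, 0.0968]
ee_rot: [-0.0, 0.749, 0.663, -0.001]
ft_force: [0.2, 0.8, 0.2]
grip_width: 0.0857
grip_force: 0.0
time_s: 4.45
tool_pos: [0.4934, 0.1454, 0.0983]
ee_rot: [-0.0, 0.749, 0.662, 0.0]
ft_force: [-1.0, -0.7, 6.0]
grip_width: 0.0146
grip_force: 77.7
```

```bash
python3 -m creep '[[0,0,-0.1,0,0,0,1],[0,0,-0.3,0,0,0,1],[0,0,-0.6,0,0,0,1],[0,0,-0.6,0,0,0,1],[0,0,-0.6,0,0,0,1],[0,0,-0.4,0,0,0,1],[0,0,-0.2,0,0,0,1],[0,0,0,0,0,0,1]]'
python3 -m creep '[[-0.3,0.07,0,0,0,0,1],[-0.5,0.12,0,0,0,0,1],[-0.5,0.12,0,0,0,0,1],[-0.5,0.12,0,0,0,0,1],[-0.5,0.12,0,0,0,0,1],[-0.5,0.12,0,0,0,0,1],[-0.5,0.12,0,0,0,0,1],[-0.5,0.12,0,0,0,0,1]]'
python3 -m creep '[[-0.5,0.12,0,0,0,0,1],[-0.5,0.12,0,0,0,0,1],[-0.5,0.12,0,0,0,0,1],[-0.5,0.12,0,0,0,0,1],[-0.5,0.12,0,0,0,0,1],[-0.5,0.12,0,0,0,0,1],[-0.5,0.12,0,0,0,0,1],[-0.5,0.12,0,0,0,0,1]]'
python3 -m creep '[[-0.3,0.06,0,0,0,0,1],[0,0,0,0,0,0,1],[0,0,0,0,0,0,1],[0,0,0,0,0,0,1],[0,0,0,0,0,0,1],[0,0,0,0,0,0,1],[0,0,0,0,0,0,1],[0,0,0,0,0,0,1]]'
python3 - <<'E'
from h import *
a,P=cam("wrist");np.save("w2.npy",P);cv2.imwrite("pics/w2.png",a)
print(telemetry.read_state())
h=proj(P,[.548,-.205,.032]);print(h)
z=a.astype(int)
x,y=int(h[0]),int(h[1]);c=a[max(0,y-60):y+60,max(0,x-60):x+60];cv2.imwrite("pics/w2c.png",np.vstack([cv2.resize(a,(420,315)),cv2.resize(c,(280,280))[:, :].copy() if 0 else np.pad(cv2.resize(c,(280,280)),((0,0),(0,140),(0,0)))]))
print(max(0,x-60),max(0,y-60),c.shape)
E
```

```text
time_s: 5.25
tool_pos: [0.4935, 0.1454, 0.2387]
ee_rot: [0.0, 0.749, 0.662, 0.001]
ft_force: [-0.1, 0.4, -2.5]
grip_width: 0.0147
grip_force: 77.9
time_s: 6.05
tool_pos: [0.5139, -0.0512, 0.2362]
ee_rot: [-0.001, 0.749, 0.662, -0.001]
ft_force: [0.2, 0.0, -1.4]
grip_width: 0.0146
grip_force: 77.9
time_s: 6.85
tool_pos: [0.5366, -0.2552, 0.2359]
ee_rot: [-0.001, 0.75, 0.662, -0.001]
ft_force: [0.6, 0.6, -1.5]
grip_width: 0.0144
grip_force: 77.9
time_s: 7.65
tool_pos: [0.5393, -0.2683, 0.2379]
ee_rot: [0.0, 0.749, 0.662, 0.0]
ft_force: [-0.2, -0.4, -1.5]
grip_width: 0.014
grip_force: 78.0
{'time_s': 7.7, 'joint_pos': array([-0.05391462,  0.42320694,  0.59636462,  1.69975733, -0.26203849,
        1.09922498,  0.49881247]), 'joint_vel': array([ 0.00189672,  0.00106007, -0.0005437 , -0.00069266,  0.00044588,
       -0.00123068,  0.00113584]), 'effort': array([-8.22979189e-02, -5.36265457e+01,  8.42644483e+00, -2.90709239e+01,
        1.07355014e-02,  2.83354013e-03, -8.33986869e-04]), 'tool_pos': array([ 0.53924915, -0.26838269,  0.23786154]), 'ee_rot': array([1.56920923e-05, 7.49136443e-01, 6.62415718e-01, 7.05698166e-05]), 'ft_force': array([ 0.33574392,  0.90270081, -1.07630557]), 'ft_torque': array([-0.00648754, -0.01485671,  0.02541415]), 'grip_force': 77.95428559184074, 'grip_width': 0.014661212424352817}
[285.70586239 108.23909599]
225 48 (120, 120, 3)
```

View pics/w2c.png

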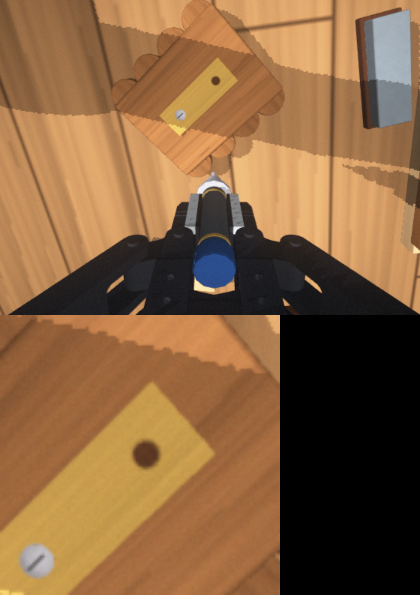

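The punch sits upright in the grip. The open hole is at about (287.6,107.6) in the full wrist image and the screw is at lower left. I'll refine both by centroid.

```bash
python3 - <<'E'
from h import *
a=cv2.imread("pics/w2.png").astype(int);P=np.load("w2.npy")
def cen(m,x,y,w,h):
    n,l,s,ce=cv2.connectedComponentsWithStats(m[y:y+h,x:x+w].astype(np.uint8));i=1+np.argmax(s[1:,4]);return ce[i]+[x,y],s[i]
g=a.sum(2);c,s=cen(g<220,275,95,26,26);print(c,s)
# rim near z .032, visible wood lower: use plate-level
hole=onz(P,c,.031);print("hole@.031",hole)
_,Pt=cam("top");print("tri",tri(P,c,Pt,(351.2,218)), "top proj of wrist est",proj(Pt,[*hole,.031]))
k,s=cen((a[:,:,0]>a[:,:,2]+40),240,290,90,110);print("cap",k,s)
t=telemetry.read_state()["tool_pos"];cap=onz(P,k,t[2]+.038);print("cap-tcp",cap-t[:2],"proj",proj(P,t+[0,0,.038]))
v=totool(np.r_[hole-t[:2],0]);print("totool units",v/.05)
E
```

```text
[287.03703704 107.43209877] [ 7  8 11 10 81]
hole@.031 [ 0.54927351 -0.2044977 ]
tri [ 0.54893257 -0.20551978  0.02611499] top proj of wrist est [350.91187259 217.53344344]
cap [286.12516915 351.567659  ] [  17   28   58   66 2956]
cap-tcp [0.00150153 0.0064156 ] proj [283.76304464 369.43495403]
totool units [1.29382729e+00 4.23998371e-02 5.81634501e-05]
```

```bash
python3 -m creep '[[0.3,0.01,0,0,0,0,1],[0.4,0.01,0,0,0,0,1],[0.4,0.01,0,0,0,0,1],[0.19,0.01,0,0,0,0,1],[0,0,0.1,0,0,0,1],[0,0,0.3,0,0,0,1],[0,0,0.4,0,0,0,1],[0,0,0.4,0,0,0,1]]'
python3 -m creep '[[0,0,0.4,0,0,0,1],[0,0,0.3,0,0,0,1],[0,0,0.2,0,0,0,1],[0,0,0.1,0,0,0,1],[0,0,0,0,0,0,1],[0,0,0,0,0,0,1],[0,0,0,0,0,0,1],[0,0,0,0,0,0,1]]'
python3 - <<'E'
from h import *
a,P=cam("wrist");np.save("w3.npy",P);cv2.imwrite("pics/w3.png",a)
b,Ps=cam("side");cv2.imwrite("pics/s3.png",b)
t=telemetry.read_state();print(t["tool_pos"],t["ft_force"])
h=proj(P,[.549,-.2048,.03]).astype(int);print("hole",h)
q=proj(Ps,[.549,-.2048,.03]).astype(int);print(q)
def c(im,p,r,f):
    x,y=max(0,p[0]-r),max(0,p[1]-r);print(x,y);return cv2.resize(im[y:y+2*r,x:x+2*r],(f,f),interpolation=cv2.INTER_CUBIC)
cv2.imwrite("pics/c3.png",np.hstack([c(a,h,50,400),c(b,q,40,400)]))
E
```

```text
time_s: 8.55
tool_pos: [0.5489, -0.2058, 0.1771]
ee_rot: [0.0, 0.75, 0.662, -0.0]
ft_force: [-0.5, 0.6, -1.3]
grip_width: 0.0146
grip_force: 78.0
time_s: 9.35
tool_pos: [0.5495, -0.2049, 0.1284]
ee_rot: [0.0, 0.749, 0.662, 0.0]
ft_force: [-0.2, 0.1, -0.9]
grip_width: 0.0143
grip_force: 78.0
[ 0.54934107 -0.20477397  0.12820096] [-0.27102762 -0.67777928 -0.94202119]
hole [283 215]
[285 183]
233 165
245 143
```

View pics/c3.png

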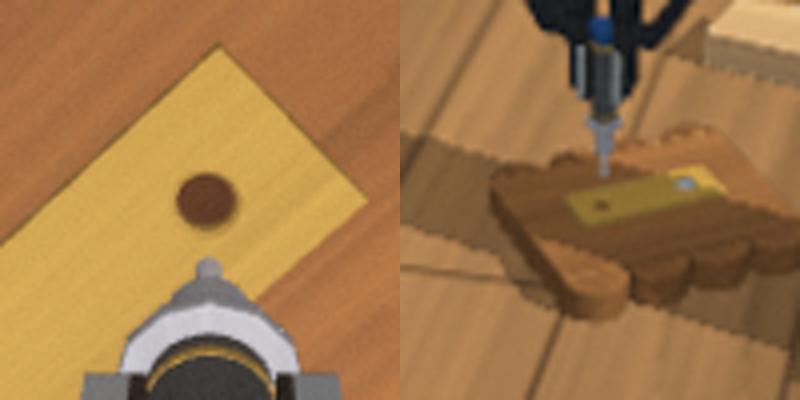

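The wrist crop has the hole at (284.8,215) and the pin tip directly in line at (285,230). In the side view the tip is at (285.8,178.4) and the hole at (285.4,184). I'll estimate the tip height and check the y alignment.

```bash
python3 - <<'E'
from h import *
P=np.load("w3.npy");_,Ps=cam("side");_,Pt=cam("top")
for z in(.036,.042,.048,.054): print(z,proj(P,[.5493,-.2048,z]).round(1),proj(Ps,[.5493,-.2048,z]).round(1))
print("hole now",onz(P,(284.75,215),.031),"tip tri",tri(P,(285,230.5),Ps,(285.8,178.4)),"hole tri",tri(P,(284.75,215),Ps,(285.4,184)))
E
```

```text
0.036 [284.1 218.4] [285.4 182. ]
0.042 [284.1 221.7] [285.4 180.4]
0.048 [284.1 225.1] [285.4 178.8]
0.054 [284.1 228.7] [285.5 177.2]
hole now [ 0.54975519 -0.20430641] tip tri [ 0.54915287 -0.20890856  0.04705326] hole tri [ 0.54947613 -0.20551427  0.02773833]
```

```bash
python3 - <<'E'
from h import *
P=np.load("w3.npy");a=cv2.imread("pics/w3.png");f=3
x0,y0=215,205;c=cv2.resize(a[y0:y0+195,x0:x0+140],None,fx=f,fy=f,interpolation=cv2.INTER_CUBIC)
c2=c.copy();ax=np.array([.5493,-.2048,.1282]);th=np.linspace(0,2*np.pi,60)
for dz,r,col in((.038,.0095,(0,255,0)),(-.030,.012,(0,0,255)),(-.034,.012,(255,0,255)),(-.054,.006,(255,255,0))):
    pts=np.array([(proj(P,ax+[r*np.cos(t),r*np.sin(t),dz])-[x0,y0]+.5)*f for t in th]).astype(int);cv2.polylines(c2,[pts],True,col,1)
o=np.hstack([c,c2])[:600,:800];cv2.imwrite("pics/ax.png",cv2.resize(o,None,fx=.95,fy=.95) );print(o.shape)
E
```

```text
(585, 800, 3)
```

View pics/ax.png

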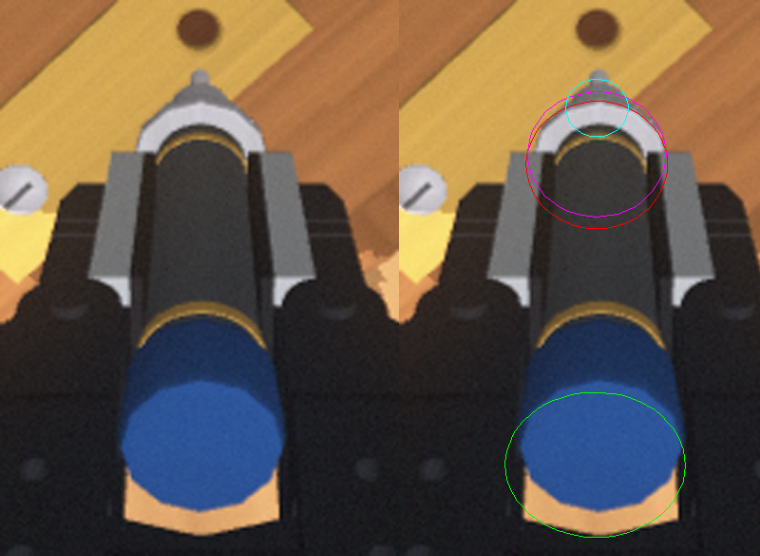

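The overlay shows the cap and collar lying on the tool's centre line, but both about 10% smaller than predicted. That would mean the punch sits lower in the hand. I'll check its height in the side view.

```bash
python3 - <<'E'
from h import *
from scipy.optimize import least_squares
P=np.load("w3.npy");b=cv2.imread("pics/s3.png").astype(int);_,Ps=cam("side")
m=(b[:,:,0]>b[:,:,2]+30)[135:170,270:300];n,l,s,ce=cv2.connectedComponentsWithStats(m.astype(np.uint8));i=1+np.argmax(s[1:,4]);print("side cap",ce[i]+[270,135],s[i]+[270,135,0,0,0])
for z in(.146,.156,.166): print(z,proj(Ps,[.5493,-.2048,z]))
# ellipse fit: observed in w3 px (crop/(3*.95)+offset): cap left/right/top/bottom ; collar left/right/top
g=lambda u,v:np.array([u/2.85+215-.5,v/2.85+205-.5])
cap=[g(121,445)[0],g(282,445)[0],g(0,381)[1],g(0,511)[1]]
col=[g(137,0)[0],g(266,0)[0],g(0,101)[1]]
th=np.linspace(0,2*np.pi,120)
def ext(o,d,h,r):
    q=np.array([proj(P,o+d*h+[r*np.cos(t),r*np.sin(t),0]) for t in th]);return [q[:,0].min(),q[:,0].max(),q[:,1].min(),q[:,1].max()]
T=np.array([.5493,-.2048,.1282])
def f(p,k=1):
    d=np.array([p[3],p[4],1]);o=T+p[:3]
    return np.r_[np.array(ext(o,d,.038,.0095*k))-cap,np.array(ext(o,d,-.030,.012*k))[:3]-col]
for k in(1,.9):
    r=least_squares(f,np.zeros(5),args=(k,),x_scale=.01);print(k,r.x.round(4),r.fun.round(1))
E
```

```text
side cap [284.95652174 148.60869565] [283 146   5   6  23]
0.146 [285.79668779 151.59496028]
0.156 [285.83485855 148.67027876]
0.166 [285.87340717 145.71664473]
1 [-0.0002 -0.0062 -0.0114 -0.0063 -0.0417] [ 0.2 -0.2  0.  -0.1 -0.5  0.5  0. ]
0.9 [ 0.0007  0.0011 -0.001   0.0002  0.0108] [-0.1  0.1 -0.1  0.2  0.4 -0.4 -0. ]
```

The side view puts the cap top at the expected height (row 146). The fit with slightly smaller drawn radii gives 0.6° tilt and 1 mm offset, so the punch is well held. Now I'll descend by feel.

```bash
python3 -m creep '[[0,0,0.02,0,0,0,1],[0,0,0.04,0,0,0,1],[0,0,0.04,0,0,0,1],[0,0,0.04,0,0,0,1],[0,0,0.02,0,0,0,1],[0,0,0,0,0,0,1],[0,0,0,0,0,0,1],[0,0,0,0,0,0,1]]'
python3 -m creep '[[0,0,0.01,0,0,0,1],[0,0,0.01,0,0,0,1],[0,0,0.01,0,0,0,1],[0,0,0.01,0,0,0,1],[0,0,0.01,0,0,0,1],[0,0,0.01,0,0,0,1],[0,0,0,0,0,0,1],[0,0,0,0,0,0,1]]'
```

```text
time_s: 10.4
tool_pos: [0.5492, -0.2048, 0.1198]
ee_rot: [0.0, 0.749, 0.662, 0.0]
ft_force: [-0.3, -0.2, -2.3]
grip_width: 0.0142
grip_force: 78.0
time_s: 11.2
tool_pos: [0.5491, -0.2048, 0.1168]
ee_rot: [0.0, 0.749, 0.662, 0.0]
ft_force: [0.4, 0.7, -1.0]
grip_width: 0.0142
grip_force: 78.0
```

```bash
python3 -m creep '[[0,0,0.01,0,0,0,1],[0,0,0.01,0,0,0,1],[0,0,0.01,0,0,0,1],[0,0,0.01,0,0,0,1],[0,0,0.01,0,0,0,1],[0,0,0,0,0,0,1],[0,0,0,0,0,0,1],[0,0,0,0,0,0,1]]'
```

```text
time_s: 12.0
tool_pos: [0.5491, -0.2048, 0.1143]
ee_rot: [0.0, 0.749, 0.662, 0.0]
ft_force: [-0.1, -0.2, -1.5]
grip_width: 0.0143
grip_force: 78.0
```

```bash
python3 -m creep '[[0,0,0.01,0,0,0,1],[0,0,0.01,0,0,0,1],[0,0,0.01,0,0,0,1],[0,0,0.01,0,0,0,1],[0,0,0.01,0,0,0,1],[0,0,0,0,0,0,1],[0,0,0,0,0,0,1],[0,0,0,0,0,0,1]]'
```

```text
time_s: 12.8
tool_pos: [0.5491, -0.2048, 0.1118]
ee_rot: [0.0, 0.749, 0.662, 0.0]
ft_force: [0.2, -0.7, -1.1]
grip_width: 0.0143
grip_force: 78.0
```

```bash
python3 - <<'E'
from h import *
a,P=cam("wrist");b,Ps=cam("side")
h=proj(P,[.549,-.2048,.03]).astype(int);q=proj(Ps,[.549,-.2048,.03]).astype(int);print(h,q)
c=lambda im,p,r:cv2.resize(im[p[1]-r:p[1]+r,p[0]-r:p[0]+r],(400,400),interpolation=cv2.INTER_CUBIC)
cv2.imwrite("pics/c4.png",np.hstack([c(a,h,30),c(b,q,20)]))
for z in(.030,.034,.038,.042):print(z,proj(P,[.5493,-.2048,z]).round(1),proj(Ps,[.5493,-.2048,z]).round(1))
E
```

```text
[284 224] [285 183]
0.03 [284.9 224.3] [285.4 183.5]
0.034 [284.9 226.7] [285.4 182.5]
0.038 [284.8 229.2] [285.4 181.4]
0.042 [284.8 231.7] [285.4 180.4]
```

View pics/c4.png

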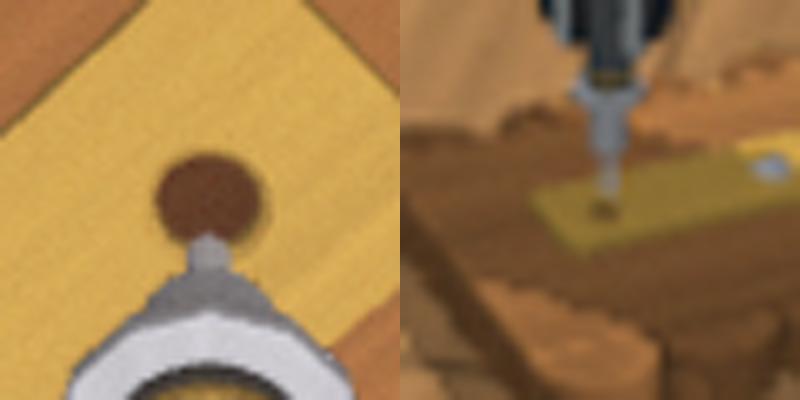

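The wrist crop shows the pin in line with the hole and about to cover its near edge. The side crop shows the tip just above the hole. Its offset along y will only be clear near contact, so I'll continue by feel.

```bash
python3 -m creep '[[0,0,0.01,0,0,0,1],[0,0,0.01,0,0,0,1],[0,0,0.01,0,0,0,1],[0,0,0.01,0,0,0,1],[0,0,0,0,0,0,1],[0,0,0,0,0,0,1],[0,0,0,0,0,0,1],[0,0,0,0,0,0,1]]'
```

```text
time_s: 13.7
tool_pos: [0.5491, -0.2048, 0.1098]
ee_rot: [-0.0, 0.749, 0.662, 0.0]
ft_force: [-0.4, -0.1, -1.8]
grip_width: 0.0146
grip_force: 78.0
```

```bash
python3 -m creep '[[0,0,0.01,0,0,0,1],[0,0,0.01,0,0,0,1],[0,0,0.01,0,0,0,1],[0,0,0.01,0,0,0,1],[0,0,0,0,0,0,1],[0,0,0,0,0,0,1],[0,0,0,0,0,0,1],[0,0,0,0,0,0,1]]'
```

```text
time_s: 14.5
tool_pos: [0.5491, -0.2048, 0.1078]
ee_rot: [-0.0, 0.749, 0.662, 0.0]
ft_force: [-0.2, 0.5, -1.1]
grip_width: 0.0147
grip_force: 78.0
```

```bash
python3 -m creep '[[0,0,0.01,0,0,0,1],[0,0,0.01,0,0,0,1],[0,0,0.01,0,0,0,1],[0,0,0.01,0,0,0,1],[0,0,0,0,0,0,1],[0,0,0,0,0,0,1],[0,0,0,0,0,0,1],[0,0,0,0,0,0,1]]'
```

```text
time_s: 15.3
tool_pos: [0.5491, -0.2048, 0.1058]
ee_rot: [0.0, 0.749, 0.662, 0.0]
ft_force: [1.0, -0.2, -2.5]
grip_width: 0.0146
grip_force: 78.0
```

```bash
python3 -m creep '[[0,0,0.01,0,0,0,1],[0,0,0.01,0,0,0,1],[0,0,0.01,0,0,0,1],[0,0,0.01,0,0,0,1],[0,0,0,0,0,0,1],[0,0,0,0,0,0,1],[0,0,0,0,0,0,1],[0,0,0,0,0,0,1]]'
```

```text
time_s: 16.1
tool_pos: [0.5492, -0.2048, 0.1039]
ee_rot: [0.0, 0.749, 0.662, 0.0]
ft_force: [-0.8, 0.3, 3.4]
grip_width: 0.014
grip_force: 78.0
```

```bash
python3 - <<'E'
from h import *
a,P=cam("wrist");b,Ps=cam("side")
h=proj(P,[.549,-.2048,.03]).astype(int);q=proj(Ps,[.549,-.2048,.03]).astype(int);print(h,q)
c=lambda im,p,r:cv2.resize(im[p[1]-r:p[1]+r,p[0]-r:p[0]+r],(400,400),interpolation=cv2.INTER_CUBIC)
cv2.imwrite("pics/c5.png",np.hstack([c(a,h,20),c(b,q,14)]))
E
```

```text
[284 229] [285 183]
```

View pics/c5.png

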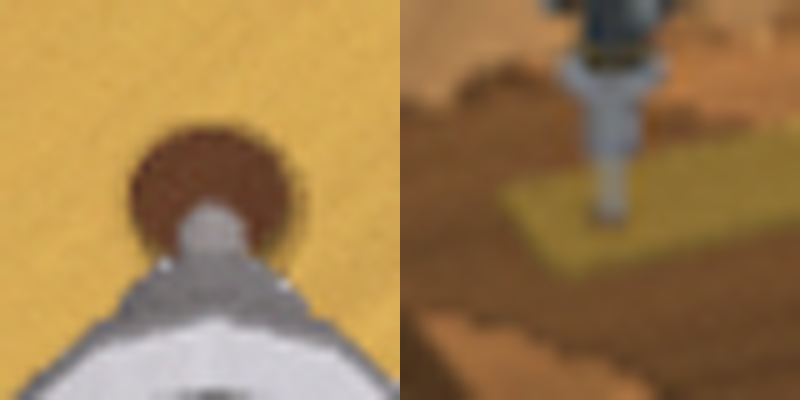

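Contact was felt at TCP z≈0.105. The wrist crop shows the hole centred at about (211,200) and the pin tip at (212,215), towards the near side. The side crop shows the tip at the hole's depth (608,220). I'll lift 3 mm, move 1.5 mm towards the hole's centre and feel again.

```bash
python3 -m creep '[[0,0,-0.03,0,0,0,1],[0,0,-0.05,0,0,0,1],[0.03,0,0,0,0,0,1],[0,0,0.02,0,0,0,1],[0,0,0.02,0,0,0,1],[0,0,0.02,0,0,0,1],[0,0,0,0,0,0,1],[0,0,0,0,0,0,1]]'
python3 -m creep '[[0,0,0.01,0,0,0,1],[0,0,0.01,0,0,0,1],[0,0,0,0,0,0,1],[0,0,0,0,0,0,1],[0,0,0,0,0,0,1],[0,0,0,0,0,0,1],[0,0,0,0,0,0,1],[0,0,0,0,0,0,1]]'
python3 - <<'E'
from h import *
a,P=cam("wrist");print(telemetry.read_state()["ft_force"])
h=proj(P,[.549,-.2048,.03]).astype(int);print(h)
b,_=cam("top");q=proj(_,[.549,-.2048,.03]).astype(int)
c=lambda im,p,r:cv2.resize(im[p[1]-r:p[1]+r,p[0]-r:p[0]+r],(400,400),interpolation=cv2.INTER_CUBIC)
cv2.imwrite("pics/c6.png",c(a,h,20))
E
```

```text
time_s: 17.0
tool_pos: [0.5493, -0.2034, 0.1047]
ee_rot: [-0.0, 0.749, 0.662, -0.0]
ft_force: [0.1, -0.3, -0.4]
grip_width: 0.0148
grip_force: 78.0
time_s: 17.8
tool_pos: [0.5494, -0.2034, 0.1039]
ee_rot: [0.0, 0.749, 0.662, 0.0]
ft_force: [-1.2, 0.8, 3.1]
grip_width: 0.0142
grip_force: 78.0
[-0.78383683  0.55318409  3.37431679]
[284 231]
```

View pics/c6.png

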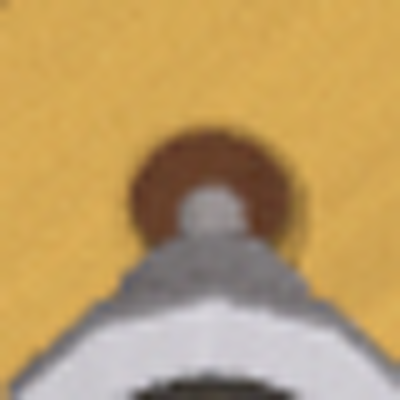

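The contact height is the same after the shift, and the pin is now well inside the hole (tip at about (212,205), hole centre at (211,200)). The pin is on the wood about 1 mm into its stroke, so I'll press.

```bash
python3 -m creep '[[0,0,0.01,0,0,0,1],[0,0,0.01,0,0,0,1],[0,0,0.01,0,0,0,1],[0,0,0,0,0,0,1],[0,0,0,0,0,0,1],[0,0,0,0,0,0,1],[0,0,0,0,0,0,1],[0,0,0,0,0,0,1]]'
```

```text
time_s: 18.7
tool_pos: [0.5494, -0.2034, 0.1026]
ee_rot: [0.0, 0.749, 0.662, 0.0]
ft_force: [-1.5, 0.6, 6.5]
grip_width: 0.0144
grip_force: 78.3
```

```bash
python3 -m creep '[[0,0,0.01,0,0,0,1],[0,0,0.01,0,0,0,1],[0,0,0.01,0,0,0,1],[0,0,0.01,0,0,0,1],[0,0,0.01,0,0,0,1],[0,0,0.01,0,0,0,1],[0,0,0,0,0,0,1],[0,0,0,0,0,0,1]]'
```

```text
time_s: 19.5
tool_pos: [0.5494, -0.2034, 0.0998]
ee_rot: [0.0, 0.749, 0.662, 0.0]
ft_force: [-2.1, 0.5, 9.6]
grip_width: 0.0146
grip_force: 78.5
```

```bash
python3 -m creep '[[0,0,0.01,0,0,0,1],[0,0,0.01,0,0,0,1],[0,0,0,0,0,0,1],[0,0,0,0,0,0,1],[0,0,0,0,0,0,1],[0,0,0,0,0,0,1],[0,0,0,0,0,0,1],[0,0,0,0,0,0,1]]'
```

```text
time_s: 20.3
tool_pos: [0.5494, -0.2034, 0.0986]
ee_rot: [0.0, 0.749, 0.662, 0.0]
ft_force: [-1.6, 0.5, 6.9]
grip_width: 0.0146
grip_force: 78.5
```

```bash
python3 -m creep '[[0,0,0.01,0,0,0,1],[0,0,0.01,0,0,0,1],[0,0,0.01,0,0,0,1],[0,0,0,0,0,0,1],[0,0,0,0,0,0,1],[0,0,0,0,0,0,1],[0,0,0,0,0,0,1],[0,0,0,0,0,0,1]]'
```

```text
time_s: 21.1
tool_pos: [0.5492, -0.2033, 0.0967]
ee_rot: [-0.0, 0.749, 0.662, -0.0]
ft_force: [-1.1, -0.0, 3.7]
grip_width: 0.0142
grip_force: 78.4
```

The force peaked at about 11 N and then fell to about 5 N, so the spring has snapped and the punch is at about 7 mm of stroke, short of the stop. I'll lift and return.

```bash
python3 -m creep '[[0,0,-0.1,0,0,0,1],[0,0,-0.3,0,0,0,1],[0,0,-0.5,0,0,0,1],[0,0,-0.6,0,0,0,1],[0,0,-0.6,0,0,0,1],[0,0,-0.5,0,0,0,1],[0,0,-0.23,0,0,0,1],[0,0,0,0,0,0,1]]'
python3 -m creep '[[0.2,-0.06,0,0,0,0,1],[0.4,-0.11,0,0,0,0,1],[0.5,-0.14,0,0,0,0,1],[0.5,-0.14,0,0,0,0,1],[0.5,-0.14,0,0,0,0,1],[0.5,-0.14,0,0,0,0,1],[0.5,-0.14,0,0,0,0,1],[0.5,-0.14,0,0,0,0,1]]'
python3 -m creep '[[0.5,-0.14,0,0,0,0,1],[0.5,-0.14,0,0,0,0,1],[0.5,-0.14,0,0,0,0,1],[0.5,-0.14,0,0,0,0,1],[0.5,-0.14,0,0,0,0,1],[0.4,-0.14,0,0,0,0,1],[0.29,-0.08,0,0,0,0,1],[0,0,0,0,0,0,1]]'
python3 -m creep '[[0,0,0,0,0,0,1],[0,0,0,0,0,0,1],[0,0,0,0,0,0,1],[0,0,0,0,0,0,1],[0,0,0,0,0,0,1],[0,0,0,0,0,0,1],[0,0,0,0,0,0,1],[0,0,0,0,0,0,1]]'
python3 - <<'E'
from h import *
t=telemetry.read_state()["tool_pos"];print(t,totool(np.array([.4934,.1454,.1])-t)/.05)
E
```

```text
time_s: 21.9
tool_pos: [0.5499, -0.2035, 0.2399]
ee_rot: [0.001, 0.749, 0.662, 0.001]
ft_force: [0.6, -0.4, -2.6]
grip_width: 0.0147
grip_force: 78.1
time_s: 22.7
tool_pos: [0.5197, -0.0166, 0.2366]
ee_rot: [-0.001, 0.749, 0.663, -0.001]
ft_force: [0.6, 0.8, -0.8]
grip_width: 0.0144
grip_force: 78.1
time_s: 23.5
tool_pos: [0.4939, 0.1479, 0.2371]
ee_rot: [-0.001, 0.748, 0.664, -0.001]
ft_force: [-0.5, -0.2, -1.4]
grip_width: 0.0147
grip_force: 78.1
time_s: 24.3
tool_pos: [0.4952, 0.1454, 0.2383]
ee_rot: [0.0, 0.749, 0.662, 0.0]
ft_force: [0.4, 0.7, -1.9]
grip_width: 0.0145
grip_force: 78.1
[0.49517728 0.1454259  0.23828722] [-0.00492117 -0.03525202  2.76574382]
```

```bash
python3 -m creep '[[-0.005,-0.035,0.1,0,0,0,1],[0,0,0.4,0,0,0,1],[0,0,0.5,0,0,0,1],[0,0,0.4,0,0,0,1],[0,0,0.3,0,0,0,1],[0,0,0.2,0,0,0,1],[0,0,0.1,0,0,0,1],[0,0,0,0,0,0,1]]'
python3 -m creep '[[0,0,0.1,0,0,0,1],[0,0,0.1,0,0,0,1],[0,0,0.1,0,0,0,1],[0,0,0.1,0,0,0,1],[0,0,0.1,0,0,0,1],[0,0,0.1,0,0,0,1],[0,0,0.05,0,0,0,1],[0,0,0,0,0,0,1]]'
```

```text
time_s: 25.1
tool_pos: [0.4932, 0.1454, 0.1379]
ee_rot: [-0.0, 0.749, 0.662, -0.0]
ft_force: [0.2, 1.0, -1.2]
grip_width: 0.0145
grip_force: 78.1
time_s: 25.9
tool_pos: [0.4932, 0.1453, 0.1053]
ee_rot: [-0.0, 0.749, 0.662, -0.0]
ft_force: [-0.4, -0.1, -1.7]
grip_width: 0.0146
grip_force: 78.1
```

```bash
python3 -m creep '[[0,0,0.03,0,0,0,1],[0,0,0.03,0,0,0,1],[0,0,0.03,0,0,0,1],[0,0,0.02,0,0,0,1],[0,0,0.01,0,0,0,1],[0,0,0,0,0,0,1],[0,0,0,0,0,0,1],[0,0,0,0,0,0,1]]'
```

```text
time_s: 26.7
tool_pos: [0.4934, 0.1455, 0.0998]
ee_rot: [0.0, 0.749, 0.662, 0.0]
ft_force: [0.3, -0.4, -1.5]
grip_width: 0.0147
grip_force: 78.1
```

```bash
python3 -m creep '[[0,0,0.01,0,0,0,1],[0,0,0.01,0,0,0,1],[0,0,0.01,0,0,0,1],[0,0,0,0,0,0,1],[0,0,0,0,0,0,1],[0,0,0,0,0,0,1],[0,0,0,0,0,0,1],[0,0,0,0,0,0,1]]'
```

```text
time_s: 27.5
tool_pos: [0.4934, 0.1455, 0.0983]
ee_rot: [-0.0, 0.749, 0.662, 0.0]
ft_force: [-1.1, 0.4, 1.7]
grip_width: 0.0145
grip_force: 78.1
```

The collar is on the rack. I'll open the gripper and retreat.

```bash
python3 -m creep '[[0,0,0,0,0,0,0.7],[0,0,0,0,0,0,0.5],[0,0,0,0,0,0,0.3],[0,0,0,0,0,0,0],[0,0,0,0,0,0,0],[0,0,0,0,0,0,0],[0,0,0,0,0,0,0],[0,0,0,0,0,0,0]]' 20
python3 -m creep '[[0,0,-0.1,0,0,0,0],[0,0,-0.3,0,0,0,0],[0,0,-0.5,0,0,0,0],[0,0,-0.5,0,0,0,0],[0,0,-0.5,0,0,0,0],[0,0,-0.5,0,0,0,0],[0,0,-0.5,0,0,0,0],[0,0,0,0,0,0,0]]'
python3 - <<'E'
from h import *
a,P=cam("wrist");b,Pt=cam("top");print(telemetry.read_state()["tool_pos"],telemetry.read_state()["grip_width"])
h=proj(P,[.493,.145,.1]).astype(int)
c=lambda im,p,r:cv2.resize(im[max(0,p[1]-r):p[1]+r,p[0]-r:p[0]+r],(400,400),interpolation=cv2.INTER_CUBIC)
cv2.imwrite("pics/end.png",np.hstack([c(a,h,80),c(b,np.array([357,229]),40)]))
E
```

```text
time_s: 28.3
tool_pos: [0.4934, 0.1455, 0.0983]
ee_rot: [-0.0, 0.749, 0.662, 0.0]
ft_force: [-0.3, 0.2, -0.6]
grip_width: 0.0853
grip_force: 0.0
time_s: 29.1
tool_pos: [0.4951, 0.1457, 0.2468]
ee_rot: [0.001, 0.749, 0.662, 0.003]
ft_force: [-0.1, -0.0, -0.8]
grip_width: 0.0855
grip_force: 0.0
[0.49346648 0.14551518 0.24374399] 0.08518864265250076
```

View pics/end.png

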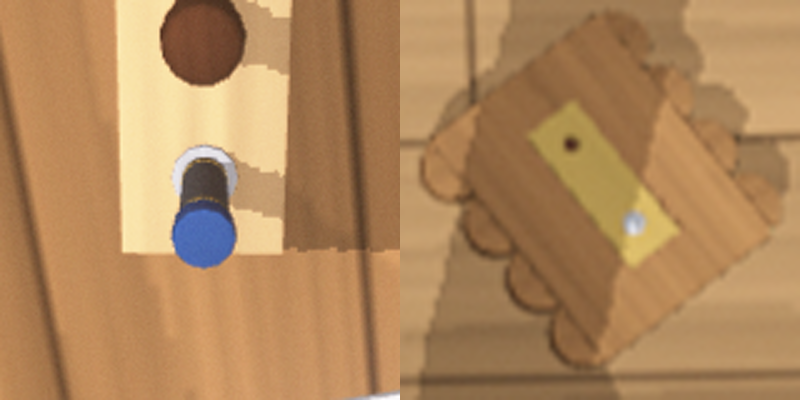

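The punch stands upright with its collar (205,175) on the rack, and the panel hasn't moved (hole still at top pixel ≈(351,218)). Handing in.

```bash
python3 -c "
from workcell import workorder;print(workorder.close_job())"
```

```text
the job is handed in; nothing more can be done
None
```

The punch was pressed in the open hole until the force peaked at about 11 N and fell to about 5 N (the snap, short of the end stop), then stood back in its rack hole and let go with the panel unmoved, and the job is handed in; no verdict was returned.

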